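# Uncouple the filter cartridge and set it in the drip stand

## Robot

A 6-joint arm with a two-finger parallel gripper is mounted at the origin on a cart in front of the work surface, level with it; the furniture and walls round the work are solid. World frame = base frame: x ahead of the robot, y to its left, z up, the work surface at z = 0. Lengths are in m, angles in rad, forces in N, time in s.
With the tool pointing down it reaches from about 0.425 to 0.95 m from the base axis. Payload 14.7 kg.
Tool frame: the origin (TCP) lies at the very end of the fingers, on their centre line; the grasp point (between the pads) lies 19 mm behind it; z points along the fingers, y is the line along which they close (so a half turn about z gives the same grasp; the last joint's range is limited). The gripper opens to 85 mm and grips with 20 to 120 N. Pads are 22 mm wide; open, the fingers measure 114 mm over their backs; the gripper's body (76 mm by 85 mm) begins 54 mm behind the grasp point. The pads swing forward as they close: fully open they stand 13 mm farther back than shut.
Start: joints at [1.068, 0.48, 1.596, -0, 1.065, -0.047], TCP at [0.286, 0.584, 0.231] pointing down, gripper open.
Joint ranges: [-2.75, 2.75], [-0.82, 2.05], [0.23, 2.67], [-1.56, 4.7], [0.09, 2.69], [-2.92, 2.92]. Speed limits (rad/s): [1.89, 1.89, 2.39, 3.01, 3.01, 3.01].

## Interface

Orientations are given as a unit quaternion [w, x, y, z].
In Python, from station import sense, grab_frame, job_done, search_frame, cut_out, pinpoint gives the robot as it stands. The module is installed in compiled form; this text tells all that it offers.
- The arm moves only by the tool drive_tool, never from a script. Its argument "rows" is a list of rows, each a list of 7 numbers: the turn, a rotation vector about the tool's x, y, z in units of 180 degrees (1.0 is 180 degrees), then the shift along the tool's x, y, z in units of 0.025 m (1.0 is 0.025 m), then the gripper's target within -1 to 1 (fully open at 1, half-way at 0, shut at -1). In form: [[rx, ry, rz, dx, dy, dz, fingers], ...]. A call has 1 to 20 rows; each row shifts and turns the commanded pose from where the row before left it, along the tool's axes as they then stand; what a row does not reach is not made up. A row lasts 1/12 s, in which the tool goes at most 41.7 mm and 7.16 degrees, less where a joint would pass 70% of its speed; a pose out of reach is approached as far as the arm can. A call with a number of a shift or a turn outside -1 to 1 is refused whole. A call with a gripper value outside its range is refused whole. The fingers move at their own pace and stop on an object; "newtons" is the grip in N (left out, the last holds). Time passes only in rows, so rows that do not move let the fingers close. It gives the time, the measured TCP pose, the force, the opening and the grip force at its end, in the units of the state.
- sense(): the state, without advancing time (a new reading comes with each control period).
- grab_frame(name): name is "side" or "top" or "wrist"; returns a dict with "pixels" (480x640x3 uint8, red, green, blue), "intrinsics" (3x3 intrinsics, pixels), "k1" (the pictures are not rectified: a ray, as slopes to the right and down, at radius r is drawn at 1 + k1 r^2 times it, then the intrinsics apply), "extrinsics" (4x4, takes a point from camera to world coordinates). Camera axes: x right, y down, z forward; pixel columns grow to the right and rows downward; lengths in m; the calibration is good to about 2 mm. A picture is of the moment at which its call begins. There is no depth.
- job_done(): hands the job in; it is judged then, once.
Trained networks look in a picture, given as the dict that the camera call returned (one of the last four; its "shot" number tells which), for a name from the list of things; names that differ only in an ending like _2 or _b are one class to them, and where a whole thing is asked for, a point or a joint stands for the part that bears it (a point fixed in the world has none). Each returns a list of dicts, best first, with "conf" (0 to 1); they miss things now and then, are a little off and sometimes report something else, mostly with a low value. They report only what shows in the picture. A call takes as long as a camera call. They do not tell look-alikes from the thing itself.
- search_frame(picture, thing): "box" ([left, top, width, height] in pixels, round what is visible of it).
- cut_out(picture, thing): "mask" (480x640 bool, what is visible of it) and "box" ([left, top, width, height] in pixels, round what is visible of it).
- pinpoint(picture, thing): "position" ([column, row] in pixels: a listed point, or the origin of a listed thing).
The state is a dict: "clock": time; "qpos": joint angles; "qd": joint speeds; "effort": joint torques, N m; "position": TCP position; "eef_rot": TCP orientation; "ft_force": force on the tool from outside, world axes, zero at the start; "wrist_torque": the same for the moment, N m; "gripper_width": finger opening in m; "finger_force": force on a finger pad.
Only numpy, scipy, OpenCV 4.12 (cv2) and the standard library are available. Lean on these libraries where they do the work, as an engineer would, in place of code of your own. Each camera call takes 0.05 s, during which the arm holds its last target. There are 200 camera calls.

## Task

Take the small water-filter cartridge out of the quick coupling on its dock: with the fingertips either side of the cartridge, press the coupling's sprung sleeve down almost to its stop without leaning hard on it, grip the cartridge while the sleeve is down and draw it straight up and out, so that the sleeve snaps fully back up; never tug at the cartridge while it is still locked. Then stand the cartridge upright, nipple down and fully home, in the well of the drip stand and let go, leaving the other things on the sideboard where they are.

Things in the scene. Friction and masses are not known exactly. Their poses are not given: they have to be found in the camera images.
- dock: Fixed filter dock: white base plate 120 x 100 x 10 mm, a short outlet stub on its +x edge; upright in its middle a steel quick coupling. Origin: centre of the underside, on its axis; z up. Fixed bore 22.4 mm wide, floor 18 mm, rim 39 mm above the origin. The cartridge stands on that floor, its white part at 41 to 96 mm. Around it the sprung sleeve ends at the top in a flat flange, 70 mm across.
- sleeve (a joint): How far the sleeve is pressed down (m): 0 up at rest, 0.014 on its hard stop. The spring takes 4 N to start, 18 N at the stop (1 N/mm); over 30 N harms it. It draws back the jaws that lock the cartridge, clear from 11.5 mm on. The cartridge has 1 mm of lift before it meets them: once lifted past that with the sleeve down they cannot catch, they rub on the nipple until it is clear, then the sleeve snaps up.
- cartridge_mid (a point): Loose filter cartridge, 78 mm tall, about 90 g: upright white cylinder 28 mm wide, 55 mm tall, thin grey rings; under it a steel nipple 23 mm long, 20 mm wide, with an 8 mm high, 11.6 mm wide groove 8 mm above its lower end. This point is the middle of the white cylinder, on the axis, 50.5 mm above the nipple's lower end; z along the axis, up.
- cartridge: The same cartridge; origin at the centre of the nipple's lower end, z along the axis, up.
- stand: Fixed drip stand: grey block 80 x 80 x 34 mm with one round well, 24 mm wide and 27 mm deep, in the middle of its top. Origin: centre of the underside. When the cartridge is home in the well, the lower edge of its white part rests on the block's top.
- well_mouth (a point): Centre of the well's mouth, at the level of the block's top, 34 mm above the stand's origin.
- salt_shaker: Bystander: salt shaker, 44 mm wide, 90 mm tall; origin under its centre.
- table_spoon: Bystander: table spoon lying flat, 199 x 41 x 16 mm; origin under its centre, long side along its x.
- spice_jar: Bystander: small glass jar with a white cap, 50 mm wide, 62 mm tall; origin under its centre.
- lemon: Bystander: lemon, 78 x 55 x 56 mm; origin under its centre.
- flange_nominal (a point): A point fixed to the dock on its axis, 64 mm above its origin: about where the sleeve's flange has its upper face at rest. The true height is 57 to 71 mm (the flange is screwed on higher or lower each time, not measured): find it by touch. The flange is 6 mm thick with a 33 mm hole where the cartridge stands; fingertips either side of the cartridge can press it and grip the cartridge as they press.
Mind the look-alikes: they are no part of the job. There is more than one size of the stand; the job needs the middle-sized.

How it is judged:
On the way, in this order (a step that is already met when the one before it is completed fails the run):
1. the sleeve is pressed down by more than 9 mm while the cartridge still stands in the coupling (value of joint sleeve above 0.009 m and z of cartridge in the frame of dock below 0.021 m and horizontal distance between cartridge and dock below 0.004 m), for 0.1 s.
2. the cartridge is out of the coupling and the sleeve has sprung fully back up (z of cartridge in the frame of dock above 0.042 m and value of joint sleeve below 0.001 m), for 0.1 s.
At the end, for the whole second after the job is handed in: The cartridge stands at rest, nipple down, in the drip stand's well: nipple's lower end at least 20.5 mm below the well's mouth and within 5 mm of its axis, tilted less than 0.08 rad; the sleeve is up (within 1 mm of rest) (horizontal distance between cartridge and well_mouth below 0.005 m and z of cartridge in the frame of well_mouth below -0.0205 m and angle between cartridge's own z axis and vertical below 0.08 rad and linear speed of cartridge below 0.01 m/s and value of joint sleeve below 0.001 m); the robot touches nothing.
It fails at once if the fingers press on the dock or its sleeve with more than 30 N (contact force between the fingers and dock above 30 N).
It fails at once if the cartridge is forced against the coupling with more than 40 N (tugged while locked) (contact force between cartridge and dock above 40 N).
It fails at once if a bystander is moved by more than 30 mm (distance of any of salt_shaker, table_spoon, spice_jar, lemon from where it was at the start of the episode above 0.03 m).
It also fails if it takes over 54 s, if anything falls off the work surface, if the arm or the gripper's body presses on something with over 40 N, if the wrist force passes 120 N, or if a joint passes its speed limit or range.

## Working session

There is one attempt and no reset: what is moved stays moved. The work goes in short steps, Python scripts to look and compute and a tool call to move; the robot and the scene stay as the last step left them, time stands still between calls to the robot, and variables do not carry over. Pictures are saved under pics/ and viewed, at most 10 in all, crops included, and the job is handed in when it is done.

Besides the shell and the picture viewer there is one more tool, called after "Request:" by a JSON object that holds its "method" and its "body". drive_tool: Moves the arm, as the interface text tells. Its arguments: {"type":"object","properties":{"rows":{"type":"array","items":{"type":"array","items":{"type":"number"}}},"newtons":{"type":"number"}},"required":["rows"]}

```bash
mkdir -p pics; cat > h.py <<'E'
import numpy as np, cv2
from station import *
def ray(p,uv):
    K=np.array(p["intrinsics"]);k1=p["k1"];T=np.array(p["extrinsics"])
    d=np.array([(uv[0]-K[0,2])/K[0,0],(uv[1]-K[1,2])/K[1,1]])
    u=d.copy()
    for _ in range(30): u=d/(1+k1*(u@u))
    return T[:3,3],T[:3,:3]@np.array([u[0],u[1],1.])
def atz(p,uv,z):
    o,d=ray(p,uv); return o+d*(z-o[2])/d[2]
def meet(l):
    A=np.zeros((3,3));b=np.zeros(3)
    for p,uv in l:
        o,d=ray(p,uv);d=d/np.linalg.norm(d);M=np.eye(3)-np.outer(d,d);A+=M;b+=M@o
    x=np.linalg.solve(A,b)
    res=[np.linalg.norm((np.eye(3)-np.outer(d/np.linalg.norm(d),d/np.linalg.norm(d)))@(x-o)) for o,d in [ray(p,uv) for p,uv in l]]
    return x,res
def save(p,n): cv2.imwrite("pics/"+n,p["pixels"][:,:,::-1])
E
python3 - <<'E'
from h import *
s=sense();print(s)
P={}
for n in("side","top"):
    p=grab_frame(n);P[n]=p
    for t,z in (("dock",0),("cartridge_mid",.0685),("cartridge",.018),("stand",0),("well_mouth",.034),("flange_nominal",.064),("salt_shaker",0),("table_spoon",0),("spice_jar",0),("lemon",0)):
        for r in pinpoint(p,t)[:4]: print(n,t,np.round(r["position"]),round(r["conf"],2),np.round(atz(p,r["position"],z),3))
        if t=="stand":
            for r in search_frame(p,t)[:5]: print("  box",np.round(r["box"]),round(r["conf"],2))
cv2.imwrite("pics/a.png",cv2.resize(np.hstack([P["side"]["pixels"],P["top"]["pixels"]])[:,:,::-1],(800,300),interpolation=cv2.INTER_AREA))
save(P["top"],"top0.png");save(P["side"],"side0.png")
E
```

```text
{'clock': 0.0, 'qpos': array([ 1.06838565e+00,  4.80815836e-01,  1.59687694e+00,  1.21363375e-06,
        1.06508130e+00, -4.66160029e-02]), 'qd': array([ 0.0003181 ,  0.0002561 ,  0.00040308, -0.00073157,  0.00042615,
       -0.00087399]), 'effort': array([ 6.04137240e-04, -9.50651693e+01, -4.30185950e+01, -1.62138272e-04,
        1.25738344e-02,  1.47708888e-04]), 'position': array([0.28590814, 0.58328986, 0.23068162]), 'eef_rot': array([-1.60640227e-04,  2.25929974e-01,  9.74143366e-01, -5.68450504e-04]), 'ft_force': array([-0.33150677, -0.12241965, -0.17123482]), 'wrist_torque': array([0.04491543, 0.00400333, 0.02859623]), 'finger_force': 0.0, 'gripper_width': 0.08567362238135277}
side dock [270. 216.] 0.71 [0.493 0.174 0.   ]
side cartridge_mid [268. 196.] 0.64 [0.5   0.197 0.068]
side cartridge [268. 208.] 0.55 [0.499 0.202 0.018]
side cartridge [338. 229.] 0.27 [ 0.646 -0.046  0.018]
side stand [329. 279.] 0.7 [ 0.484 -0.263  0.   ]
side stand [376. 364.] 0.65 [ 0.408 -0.618  0.   ]
side stand [309. 257.] 0.64 [ 0.489 -0.131  0.   ]
  box [344. 330.  64.  57.] 0.85
  box [294.
[... 760 characters left out ...]
 255.] 0.71 [ 0.484 -0.27   0.   ]
top stand [298. 254.] 0.69 [ 0.496 -0.144  0.   ]
  box [454. 249.  58.  48.] 0.79
  box [277. 236.  40.  35.] 0.7
  box [332. 241.  23.  23.] 0.57
  box [239. 182.  18.  17.] 0.22
top well_mouth [342. 247.] 0.97 [ 0.499 -0.258  0.034]
top well_mouth [296. 254.] 0.95 [ 0.488 -0.139  0.034]
top well_mouth [485. 271.] 0.89 [ 0.411 -0.627  0.034]
top flange_nominal [166. 252.] 0.82 [0.508 0.194 0.064]
top salt_shaker [248. 195.] 0.59 [ 0.667 -0.016  0.   ]
top table_spoon [247. 257.] 0.62 [ 0.495 -0.006  0.   ]
top spice_jar [358. 306.] 0.88 [ 0.345 -0.29   0.   ]
top spice_jar [156. 323.] 0.72 [0.335 0.24  0.   ]
top lemon [153. 323.] 0.65 [0.335 0.249 0.   ]
```

View pics/top0.png

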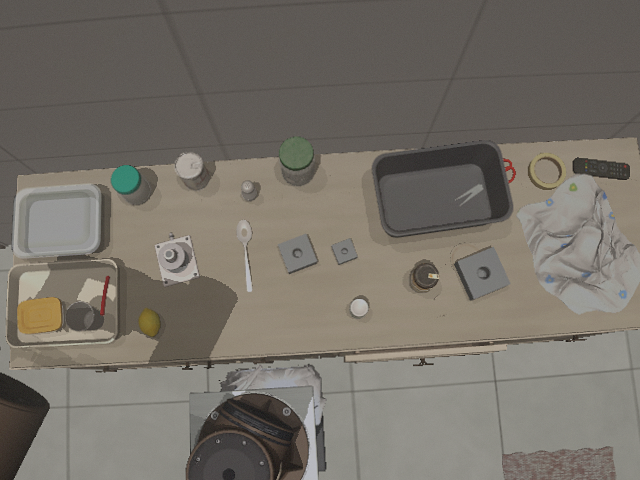

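View pics/side0.png

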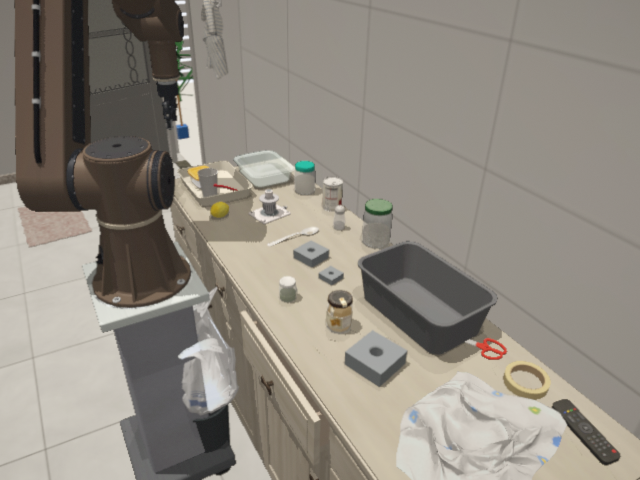

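Top view: the dock and cartridge are at about (176,257). There are three stand look-alikes: (297,254), 40x35 px box, about 80 mm a side; (344,250), about 55 mm; and (482,273), about 115 mm. The middle-sized one at (297,254) matches the 80 mm block, and I'll confirm it in a crop before using it. First I'm moving to the dock.

Request:
{"method": "drive_tool", "body": {"rows": [[0, 0, 0, -1, -0.7, 0, 1], [0, 0, 0, -1, -0.7, 0, 1], [0, 0, 0, -1, -0.7, 0, 1], [0, 0, 0, -1, -0.7, 0, 1], [0, 0, 0, -1, -0.7, 0, 1], [0, 0, 0, -1, -0.7, 0, 1], [0, 0, 0, -1, -0.7, 0, 1], [0, 0, 0, -1, -0.7, 0, 1], [0, 0, 0, -1, -0.7, 0, 1], [0, 0, 0, -1, -0.7, 0, 1], [0, 0, 0, -1, -0.7, 0, 1], [0, 0, 0, -1, -0.7, 0, 1], [0, 0, 0, -1, -0.7, 0, 1], [0, 0, 0, -1, -0.7, 0, 1], [0, 0, 0, -0.9, -0.7, 0, 1], [0, 0, 0, 0, 0, 0, 1], [0, 0, 0, 0, 0, 0, 1]]}}

```text
clock: 2.62
position: [0.5056, 0.1828, 0.2313]
eef_rot: [0.0, 0.227, 0.974, 0.0]
ft_force: [0.1, 0.7, 0.6]
gripper_width: 0.0854
finger_force: 0.0
```

```bash
cat > m.py <<'E'
from h import *
import sys
s=sense();print(s["clock"],s["position"],s["eef_rot"],s["ft_force"])
P={}
for n in("wrist","top","side"):
    p=grab_frame(n);P[n]=p
    for t,z in (("dock",0),("cartridge_mid",.0685),("cartridge",.018),("flange_nominal",.064)):
        for r in pinpoint(p,t)[:1]: print(n,t,np.round(r["position"]),round(r["conf"],2),np.round(atz(p,r["position"],z),4))
print(P["wrist"]["extrinsics"])
save(P["wrist"],"w1.png")
a=cv2.resize(P["top"]["pixels"][220:290,265:370],(630,420));cv2.imwrite("pics/st.png",a[:,:,::-1])
E
python3 m.py
```

```text
2.6167 [0.50557303 0.18283925 0.23132499] [3.81072634e-05 2.27224482e-01 9.73842406e-01 5.15954876e-05] [0.07629026 0.71518158 0.56831322]
wrist dock [315. 191.] 0.55 [0.4965 0.181  0.    ]
wrist cartridge_mid [311. 210.] 0.96 [0.4968 0.1787 0.0685]
wrist cartridge [315. 194.] 0.61 [0.4963 0.1816 0.018 ]
top dock [178. 257.] 0.64 [0.5073 0.1799 0.    ]
top cartridge_mid [170. 257.] 0.43 [0.4943 0.184  0.0685]
top cartridge [176. 260.] 0.65 [0.4957 0.1796 0.018 ]
top flange_nominal [171. 254.] 0.74 [0.5038 0.1834 0.064 ]
side cartridge_mid [271. 197.] 0.45 [0.5053 0.183  0.0685]
side cartridge [271. 212.] 0.38 [0.4967 0.1673 0.018 ]
side flange_nominal [270. 198.] 0.61 [0.5009 0.1856 0.064 ]
[[ 4.42641218e-01  8.53884671e-01  2.73769468e-01  4.35750165e-01]
 [ 8.96698705e-01 -4.21360100e-01 -1.35599039e-01  2.17332163e-01]
 [-4.30410023e-04  3.05510451e-01 -9.52188626e-01  3.74127702e-01]
 [ 0.00000000e+00  0.00000000e+00  0.00000000e+00  1.00000000e+00]]
```

View pics/w1.png

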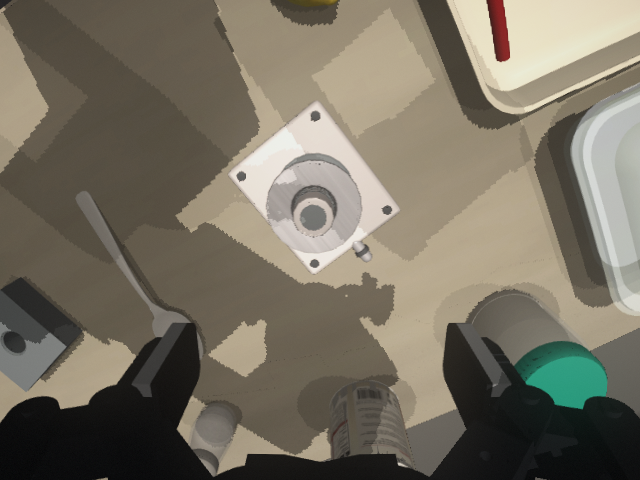

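View pics/st.png

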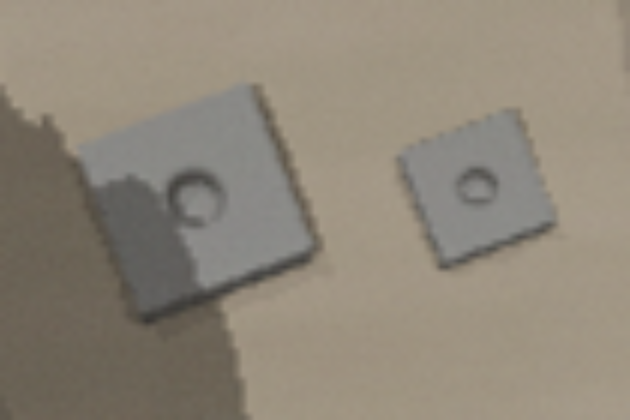

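The wrist view shows the cartridge top at (313,216) and the plate centre at about (316,192), with the axis between the two fingers. The crop shows the middle-sized stand on the left, its well at top-view (297,253), beside the clearly smaller one. I'll refine the axis next.

```bash
python3 - <<'E'
from h import *
p=grab_frame("wrist")
print("top",atz(p,(313,216),.096),"plate",atz(p,(316,192.5),.01))
for t in("cartridge","dock"):
    for r in cut_out(p,t)[:1]:
        print(t,r["box"],r["conf"])
        if t=="cartridge":
            ys,xs=np.nonzero(r["mask"]);print(xs.mean(),ys.mean())
g=p["pixels"]
c=cv2.resize(g[140:280,220:410],(760,560),interpolation=cv2.INTER_CUBIC);cv2.imwrite("pics/c1.png",c[:,:,::-1])
T=np.array(p["extrinsics"]);s=sense()
# where nominal TCP line projects
K=np.array(p["intrinsics"]);print(K,p["k1"])
E
```

```text
top [0.49503112 0.1828697  0.096     ] plate [0.49615685 0.1834114  0.01      ]
cartridge [291.1, 185.1, 43.3, 49.1] 0.8
312.6804556354916 212.13189448441247
dock [226.3, 106.7, 174.5, 164.7] 0.65
[[431.10433218   0.         321.02954604]
 [  0.         431.10433218 244.38785417]
 [  0.           0.           1.        ]] -0.1020433040837604
```

View pics/c1.png

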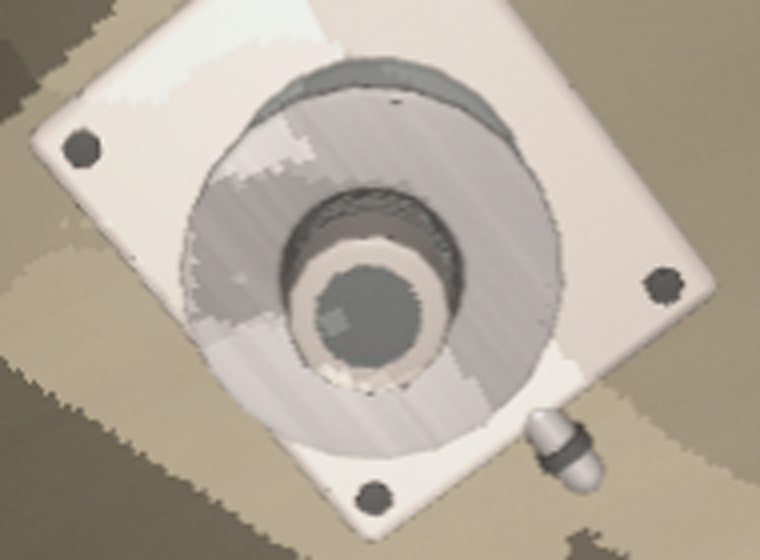

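```bash
python3 - <<'E'
from h import *
from scipy.spatial.transform import Rotation as R
p=grab_frame("wrist");s=sense()
q=s["eef_rot"];M=R.from_quat([q[1],q[2],q[3],q[0]]).as_matrix()
for uv,z in (((312.3,218.7),.096),((313.8,193.1),.01),((313,208),.064)):
    w=atz(p,uv,z);print(w,1e3*M.T@(w-s["position"]))
E
```

```text
[0.49650573 0.18156438 0.096     ] [  6.60143827  -5.87825305 135.30424584]
[0.49581884 0.18142611 0.01      ] [  7.15890416  -6.3017083  221.30425078]
[0.49652173 0.18142052 0.064     ] [  6.52432969  -5.99924797 167.30425156]
```

Request:
{"method": "drive_tool", "body": {"rows": [[0, 0, 0, 0.135, -0.12, 0.5, -0.06], [0, 0, 0, 0.135, -0.12, 0.75, -0.06], [0, 0, 0, 0, 0, 0.75, -0.06], [0, 0, 0, 0, 0, 0.75, -0.06], [0, 0, 0, 0, 0, 0.75, -0.06], [0, 0, 0, 0, 0, 0.5, -0.06], [0, 0, 0, 0, 0, 0.25, -0.06], [0, 0, 0, 0, 0, 0, -0.06], [0, 0, 0, 0, 0, 0, -0.06]], "newtons": 40}}

```text
clock: 4.32
position: [0.4965, 0.1816, 0.1253]
eef_rot: [-0.0, 0.226, 0.974, -0.0]
ft_force: [0.6, -0.4, 0.3]
gripper_width: 0.0403
finger_force: 0.0
```

```bash
python3 - <<'E'
from h import *
p=grab_frame("wrist")
c=cv2.resize(p["pixels"][180:480,120:520],(800,600),interpolation=cv2.INTER_CUBIC);cv2.imwrite("pics/c2.png",c[:,:,::-1])
print(sense()["ft_force"],sense()["gripper_width"])
E
```

```text
[ 0.53681286 -0.24841574 -0.01906101] 0.04005242412553612
```

View pics/c2.png

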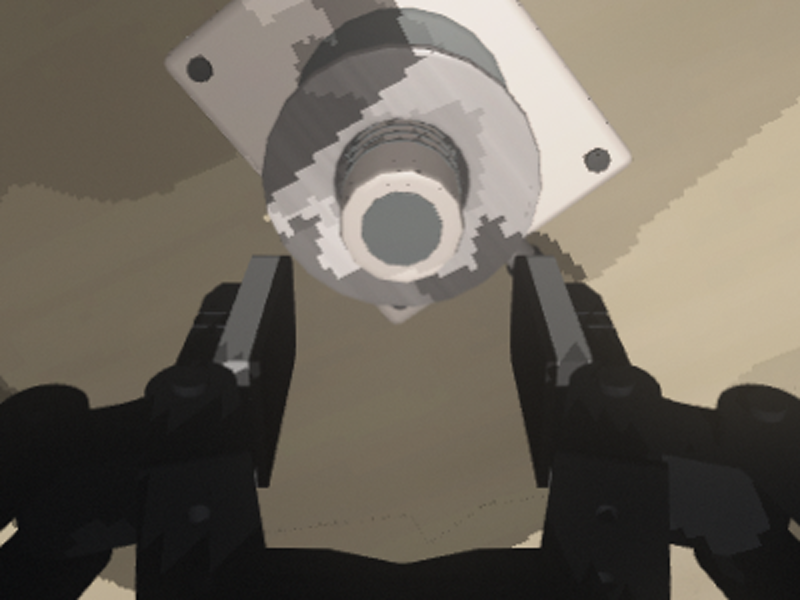

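The cartridge (column 401 in the crop) sits midway between the fingers (294 and 513), so alignment is good. I'm lowering in steps to feel for the flange.

Request:
{"method": "drive_tool", "body": {"rows": [[0, 0, 0, 0, 0, 0.5, -0.15], [0, 0, 0, 0, 0, 0.6, -0.15], [0, 0, 0, 0, 0, 0.5, -0.15], [0, 0, 0, 0, 0, 0.3, -0.15], [0, 0, 0, 0, 0, 0, -0.15], [0, 0, 0, 0, 0, 0, -0.15]]}}

```text
clock: 4.87
position: [0.4965, 0.1816, 0.078]
eef_rot: [0.0, 0.226, 0.974, 0.0]
ft_force: [-0.4, -0.0, 0.2]
gripper_width: 0.0368
finger_force: 0.0
```

Request:
{"method": "drive_tool", "body": {"rows": [[0, 0, 0, 0, 0, 0.08, -0.15], [0, 0, 0, 0, 0, 0.08, -0.15], [0, 0, 0, 0, 0, 0, -0.15]]}}

```text
clock: 5.12
position: [0.4965, 0.1816, 0.0738]
eef_rot: [0.0, 0.226, 0.974, 0.0]
ft_force: [-1.3, 0.9, -0.5]
gripper_width: 0.0365
finger_force: 0.0
```

Request:
{"method": "drive_tool", "body": {"rows": [[0, 0, 0, 0, 0, 0.08, -0.15], [0, 0, 0, 0, 0, 0.08, -0.15], [0, 0, 0, 0, 0, 0, -0.15]]}}

```text
clock: 5.37
position: [0.4962, 0.1815, 0.0693]
eef_rot: [-0.0, 0.226, 0.974, -0.0]
ft_force: [0.4, -0.9, 0.3]
gripper_width: 0.0365
finger_force: 0.0
```

Request:
{"method": "drive_tool", "body": {"rows": [[0, 0, 0, 0, 0, 0.06, -0.15], [0, 0, 0, 0, 0, 0.06, -0.15], [0, 0, 0, 0, 0, 0, -0.15]]}}

```text
clock: 5.62
position: [0.4964, 0.1816, 0.0664]
eef_rot: [0.0, 0.226, 0.974, 0.0]
ft_force: [-1.2, -0.2, 4.9]
gripper_width: 0.0364
finger_force: 2.5
```

Request:
{"method": "drive_tool", "body": {"rows": [[0, 0, 0, 0, 0, 0.08, -0.15], [0, 0, 0, 0, 0, 0.08, -0.15], [0, 0, 0, 0, 0, 0.08, -0.15], [0, 0, 0, 0, 0, 0, -0.15], [0, 0, 0, 0, 0, 0, -0.15]]}}

```text
clock: 6.03
position: [0.4964, 0.1816, 0.0608]
eef_rot: [0.0, 0.226, 0.974, 0.0]
ft_force: [-2.0, -0.3, 10.6]
gripper_width: 0.0364
finger_force: 5.3
```

Request:
{"method": "drive_tool", "body": {"rows": [[0, 0, 0, 0, 0, 0.06, -0.15], [0, 0, 0, 0, 0, 0.06, -0.15], [0, 0, 0, 0, 0, 0, -0.15], [0, 0, 0, 0, 0, 0, -0.15]]}}

```text
clock: 6.37
position: [0.4964, 0.1816, 0.058]
eef_rot: [0.0, 0.226, 0.974, 0.0]
ft_force: [-1.9, -0.6, 13.6]
gripper_width: 0.0364
finger_force: 6.7
```

Request:
{"method": "drive_tool", "body": {"rows": [[0, 0, 0, 0, 0, 0.05, -0.15], [0, 0, 0, 0, 0, 0.04, -0.15], [0, 0, 0, 0, 0, 0, -0.15], [0, 0, 0, 0, 0, 0, -0.15], [0, 0, 0, 0, 0, 0, -0.15]]}}

```text
clock: 6.78
position: [0.4965, 0.1816, 0.0559]
eef_rot: [0.0, 0.226, 0.974, 0.0]
ft_force: [-3.3, -0.9, 15.0]
gripper_width: 0.0367
finger_force: 7.8
```

Request:
{"method": "drive_tool", "body": {"rows": [[0, 0, 0, 0, 0, 0, -0.22], [0, 0, 0, 0, 0, 0, -0.28], [0, 0, 0, 0, 0, 0, -0.28], [0, 0, 0, 0, 0, 0, -0.28]]}}

```text
clock: 7.12
position: [0.4966, 0.1817, 0.0559]
eef_rot: [0.0, 0.226, 0.974, 0.0]
ft_force: [-3.0, -0.7, 16.2]
gripper_width: 0.031
finger_force: 8.0
```

Request:
{"method": "drive_tool", "body": {"rows": [[0, 0, 0, 0, 0, 0, -0.35], [0, 0, 0, 0, 0, 0, -0.45], [0, 0, 0, 0, 0, 0, -0.6], [0, 0, 0, 0, 0, 0, -0.6], [0, 0, 0, 0, 0, 0, -0.6]], "newtons": 40}}

```text
clock: 7.53
position: [0.4963, 0.1813, 0.0559]
eef_rot: [0.0, 0.226, 0.974, -0.0]
ft_force: [-3.4, -4.5, 19.1]
gripper_width: 0.0269
finger_force: 39.6
```

Request:
{"method": "drive_tool", "body": {"rows": [[0, 0, 0, 0, 0, -0.04, -0.6], [0, 0, 0, 0, 0, -0.05, -0.6], [0, 0, 0, 0, 0, -0.05, -0.6], [0, 0, 0, 0, 0, 0, -0.6]]}}

```text
clock: 7.87
position: [0.4963, 0.1813, 0.0592]
eef_rot: [0.0, 0.226, 0.974, -0.0]
ft_force: [-2.5, -4.0, 11.4]
gripper_width: 0.0273
finger_force: 41.1
```

Request:
{"method": "drive_tool", "body": {"rows": [[0, 0, 0, 0, 0, -0.1, -0.6], [0, 0, 0, 0, 0, -0.1, -0.6], [0, 0, 0, 0, 0, 0, -0.6]]}}

```text
clock: 8.12
position: [0.4962, 0.1815, 0.0639]
eef_rot: [-0.0, 0.226, 0.974, -0.0]
ft_force: [-1.5, -2.1, 0.9]
gripper_width: 0.027
finger_force: 42.5
```

Request:
{"method": "drive_tool", "body": {"rows": [[0, 0, 0, 0, 0, -0.15, -0.6], [0, 0, 0, 0, 0, -0.2, -0.6], [0, 0, 0, 0, 0, -0.2, -0.6], [0, 0, 0, 0, 0, -0.2, -0.6], [0, 0, 0, 0, 0, -0.2, -0.6], [0, 0, 0, 0, 0, -0.3, -0.6], [0, 0, 0, 0, 0, -0.4, -0.6], [0, 0, 0, 0, 0, -0.6, -0.6], [0, 0, 0, 0, 0, -0.6, -0.6], [0, 0, 0, 0, 0, 0, -0.6], [0, 0, 0, 0, 0, 0, -0.6]]}}

```text
clock: 9.03
position: [0.4969, 0.1818, 0.1362]
eef_rot: [0.001, 0.226, 0.974, 0.001]
ft_force: [-0.4, -0.1, -2.5]
gripper_width: 0.0266
finger_force: 42.8
```

```bash
python3 - <<'E'
from h import *
p=grab_frame("wrist")
c=cv2.resize(p["pixels"][120:480,80:560],(640,480));cv2.imwrite("pics/c3.png",c[:,:,::-1])
print(sense()["ft_force"],sense()["gripper_width"])
E
```

```text
[ 0.03221181 -1.17565535 -1.11501393] 0.02713930775553972
```

View pics/c3.png

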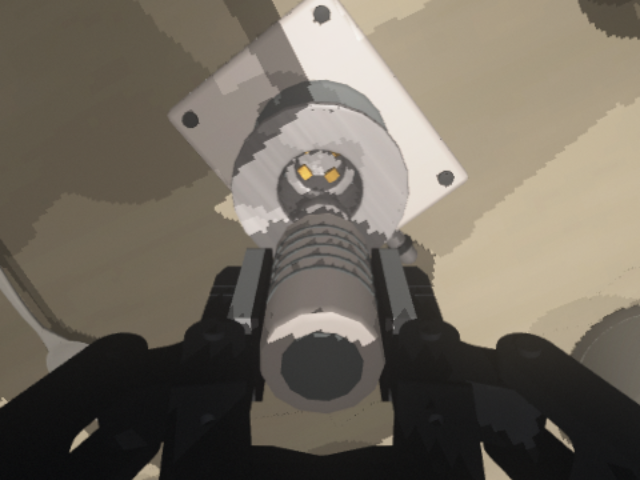

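The wrist view shows the cartridge held between the pads, out of the coupling, with the sleeve back up. Next I'm heading for the stand, offset so the camera sees the well.

Request:
{"method": "drive_tool", "body": {"rows": [[0, 0, 0, 0, 0, -0.6, -0.6], [0, 0, 0, -0.3, -0.5, -0.6, -0.6], [0, 0, 0, -0.6, -0.95, -0.6, -0.6], [0, 0, 0, -0.6, -0.95, 0, -0.6], [0, 0, 0, -0.6, -0.95, 0, -0.6], [0, 0, 0, -0.6, -0.95, 0, -0.6], [0, 0, 0, -0.6, -0.95, 0, -0.6], [0, 0, 0, -0.6, -0.95, 0, -0.6], [0, 0, 0, -0.6, -0.95, 0, -0.6], [0, 0, 0, -0.6, -0.95, 0, -0.6], [0, 0, 0, -0.6, -0.95, 0, -0.6], [0, 0, 0, -0.6, -0.95, 0, -0.6], [0, 0, 0, -0.6, -0.95, 0, -0.6], [0, 0, 0, -0.6, -0.8, 0, -0.6], [0, 0, 0, -0.3, -0.4, 0, -0.6], [0, 0, 0, 0, 0, 0, -0.6], [0, 0, 0, 0, 0, 0, -0.6], [0, 0, 0, 0, 0, 0, -0.6]]}}

```text
clock: 10.58
position: [0.5371, -0.1759, 0.1795]
eef_rot: [-0.001, 0.226, 0.974, 0.0]
ft_force: [0.3, 1.2, -0.4]
gripper_width: 0.0269
finger_force: 42.8
```

```bash
python3 - <<'E'
from h import *
from scipy.spatial.transform import Rotation as R
p=grab_frame("wrist");s=sense()
q=s["eef_rot"];M=R.from_quat([q[1],q[2],q[3],q[0]]).as_matrix()
print(s["position"],q)
for t,z in(("well_mouth",.034),("stand",0)):
  for r in pinpoint(p,t)[:2]:
    w=atz(p,r["position"],z);print(t,r,w,1e3*M.T@(w-s["position"]))
for t in("cartridge","cartridge_mid"):
  for r in pinpoint(p,t)[:2]: print(t,r)
cv2.imwrite("pics/c4.png",cv2.resize(p["pixels"],(800,600))[:,:,::-1])
E
```

```text
[ 0.53727084 -0.17575929  0.17974166] [-4.87671607e-04  2.25531435e-01  9.74235757e-01  1.56569882e-04]
well_mouth {'position': [338.5, 143.4], 'conf': 0.91} [ 0.49254913 -0.14137634  0.034     ] [ 55.13272032  11.22022539 145.79897511]
well_mouth {'position': [181.4, 220.2], 'conf': 0.78} [ 0.4912614  -0.26204143  0.034     ] [  3.26421473 -97.73562217 145.73675349]
stand {'position': [194.1, 212.3], 'conf': 0.67} [ 0.49312288 -0.2639058   0.        ] [  0.73810398 -98.5952132  179.73411942]
stand {'position': [331.8, 135.2], 'conf': 0.58} [ 0.48801922 -0.14318776  0.        ] [ 58.37108049   7.59955476 179.80199066]
cartridge {'position': [323.0, 286.9], 'conf': 0.62}
cartridge {'position': [512.3, 59.4], 'conf': 0.21}
cartridge_mid {'position': [323.1, 343.6], 'conf': 0.69}
```

View pics/c4.png

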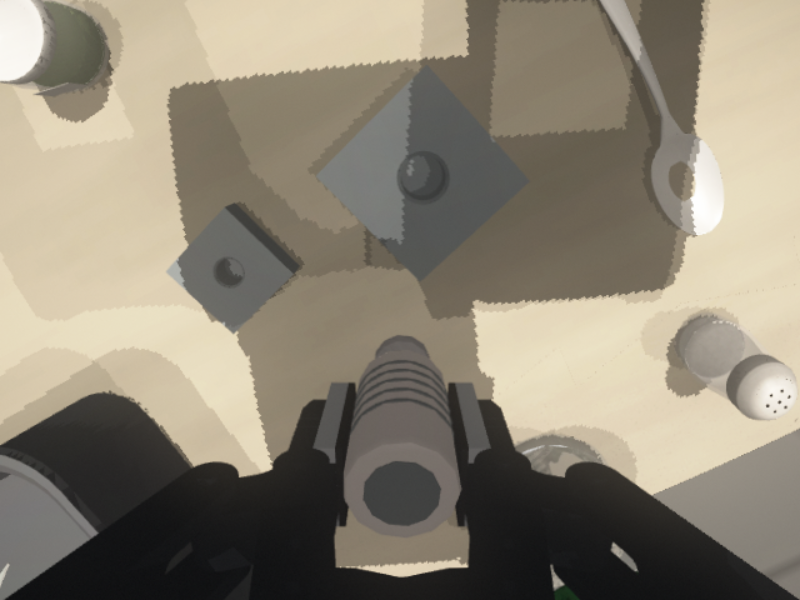

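The middle block has its well at about (423,176) in this view, and the smaller block is at (232,270). The cartridge is upright in the pads. I'm checking where its axis sits in the tool frame.

```bash
python3 - <<'E'
from h import *
from scipy.spatial.transform import Rotation as R
p=grab_frame("wrist");s=sense()
q=s["eef_rot"];M=R.from_quat([q[1],q[2],q[3],q[0]]).as_matrix()
f=lambda n,uv,z:print(n,np.round(1e3*M.T@(atz(p,uv,z)-s["position"]),1))
f("well",(338.4,140.8),.034);f("block",(338,140),.034)
f("carttop",(321.6,393.8),s["position"][2]+.040)
f("nipple far edge",(321,268),s["position"][2]-.0379)
r=cut_out(p,"cartridge")[0];m=r["mask"];ys,xs=np.nonzero(m)
print(r["box"],r["conf"])
for y in range(int(ys.min()),int(ys.max()),12): print(y,xs[ys==y].min(),xs[ys==y].max(),end="; ")
g=cv2.cvtColor(p["pixels"],cv2.COLOR_RGB2GRAY)
print(g[260:280,321]); print(g[368:430:2,321])
E
```

```text
well [ 56.8  11.5 146.1]
block [ 57.3  11.2 146.1]
carttop [  0.2   0.3 -40. ]
nipple far edge [ 8.9  0.1 37.9]
[277.0, 265.8, 93.5, 163.4] 0.94
268 317 321; 280 302 341; 292 294 347; 304 288 353; 316 285 356; 328 283 359; 340 281 360; 352 278 363; 364 277 364; 376 275 366; 388 275 368; 400 276 365; 412 283 360; 424 299 344; [137 136 134 136 136 136 137 133 106  86  87  87  88  93  98  98  98  99
 100 100]
[109  64  65  65  65  66  65  66  65  66  65  65  66  66  65  66  65  66
  67  66  65  65  66  66  66  65  90 110 112 112 111]
```

Request:
{"method": "drive_tool", "body": {"rows": [[0, 0, 0, 0.26, 0.05, 0, -0.6], [0, 0, 0, 0.5, 0.1, 0, -0.6], [0, 0, 0, 0.5, 0.1, 0, -0.6], [0, 0, 0, 0.5, 0.1, 0, -0.6], [0, 0, 0, 0.5, 0.1, 0.3, -0.6], [0, 0, 0, 0, 0, 0.7, -0.6], [0, 0, 0, 0, 0, 0.7, -0.6], [0, 0, 0, 0, 0, 0.7, -0.6], [0, 0, 0, 0, 0, 0.7, -0.6], [0, 0, 0, 0, 0, 0.5, -0.6], [0, 0, 0, 0, 0, 0.3, -0.6], [0, 0, 0, 0, 0, 0, -0.6], [0, 0, 0, 0, 0, 0, -0.6]]}}

```text
clock: 12.02
position: [0.4918, -0.1419, 0.0827]
eef_rot: [-0.0, 0.226, 0.974, 0.0]
ft_force: [0.3, -0.3, -1.5]
gripper_width: 0.0272
finger_force: 42.8
```

```bash
python3 - <<'E'
from h import *
s=sense();print(s["position"],s["eef_rot"],s["ft_force"])
p=grab_frame("wrist")
c=cv2.resize(p["pixels"][160:400,160:480],(800,600),interpolation=cv2.INTER_CUBIC);cv2.imwrite("pics/c5.png",c[:,:,::-1])
E
```

```text
[ 0.49176059 -0.14189852  0.08269302] [-2.01855399e-04  2.25909774e-01  9.74148209e-01  2.22695932e-05] [ 0.25542742 -0.26509799 -1.54273291]
```

View pics/c5.png

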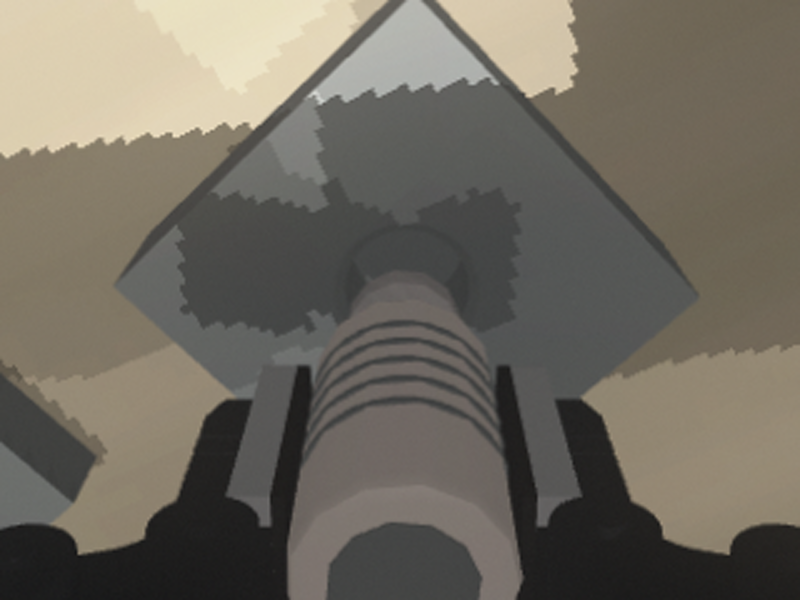

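The nipple (about column 406) is centred over the well (347 to 470, mid 408). I'm lowering gently.

Request:
{"method": "drive_tool", "body": {"rows": [[0, 0, 0, 0, 0, 0.2, -0.6], [0, 0, 0, 0, 0, 0.2, -0.6], [0, 0, 0, 0, 0, 0.15, -0.6], [0, 0, 0, 0, 0, 0.1, -0.6], [0, 0, 0, 0, 0, 0, -0.6]]}}

```text
clock: 12.48
position: [0.4916, -0.1419, 0.0657]
eef_rot: [-0.0, 0.226, 0.974, 0.0]
ft_force: [-1.1, 0.7, -1.3]
gripper_width: 0.0269
finger_force: 42.8
```

Request:
{"method": "drive_tool", "body": {"rows": [[0, 0, 0, 0, 0, 0.1, -0.6], [0, 0, 0, 0, 0, 0.1, -0.6], [0, 0, 0, 0, 0, 0, -0.6]]}}

```text
clock: 12.73
position: [0.4917, -0.142, 0.0609]
eef_rot: [-0.0, 0.226, 0.974, 0.0]
ft_force: [-0.1, -0.1, -0.9]
gripper_width: 0.0274
finger_force: 42.8
```

In the well with no contact force. Continuing down to seat it.

Request:
{"method": "drive_tool", "body": {"rows": [[0, 0, 0, 0, 0, 0.1, -0.6], [0, 0, 0, 0, 0, 0.1, -0.6], [0, 0, 0, 0, 0, 0.1, -0.6], [0, 0, 0, 0, 0, 0.1, -0.6], [0, 0, 0, 0, 0, 0, -0.6]]}}

```text
clock: 13.15
position: [0.4917, -0.142, 0.0508]
eef_rot: [-0.0, 0.226, 0.974, 0.0]
ft_force: [-0.2, 1.1, -0.5]
gripper_width: 0.027
finger_force: 42.8
```

Request:
{"method": "drive_tool", "body": {"rows": [[0, 0, 0, 0, 0, 0.05, -0.6], [0, 0, 0, 0, 0, 0, -0.6], [0, 0, 0, 0, 0, 0, -0.6]]}}

```text
clock: 13.4
position: [0.4919, -0.1421, 0.05]
eef_rot: [-0.0, 0.226, 0.974, -0.0]
ft_force: [-0.6, 0.0, -1.4]
gripper_width: 0.0271
finger_force: 42.8
```

Request:
{"method": "drive_tool", "body": {"rows": [[0, 0, 0, 0, 0, 0.04, -0.6], [0, 0, 0, 0, 0, 0, -0.6], [0, 0, 0, 0, 0, 0, -0.6]]}}

```text
clock: 13.65
position: [0.4919, -0.142, 0.049]
eef_rot: [-0.0, 0.226, 0.974, 0.0]
ft_force: [-0.2, 0.1, -2.2]
gripper_width: 0.027
finger_force: 42.8
```

Request:
{"method": "drive_tool", "body": {"rows": [[0, 0, 0, 0, 0, 0.03, -0.6], [0, 0, 0, 0, 0, 0.02, -0.6], [0, 0, 0, 0, 0, 0, -0.6], [0, 0, 0, 0, 0, 0, -0.6]]}}

```text
clock: 13.98
position: [0.4921, -0.1421, 0.0485]
eef_rot: [0.0, 0.226, 0.974, -0.0]
ft_force: [-3.0, 1.2, 17.0]
gripper_width: 0.0273
finger_force: 44.4
```

Seated at the expected height. I'm backing off 0.4 mm, opening gently and rising.

Request:
{"method": "drive_tool", "body": {"rows": [[0, 0, 0, 0, 0, -0.015, -0.6], [0, 0, 0, 0, 0, 0, -0.3], [0, 0, 0, 0, 0, 0, -0.2], [0, 0, 0, 0, 0, 0, 0], [0, 0, 0, 0, 0, 0, 0.2], [0, 0, 0, 0, 0, 0, 0.2]]}}

```text
clock: 14.48
position: [0.4919, -0.142, 0.0481]
eef_rot: [-0.0, 0.226, 0.974, 0.0]
ft_force: [-0.2, -0.1, -0.4]
gripper_width: 0.051
finger_force: 0.0
```

Request:
{"method": "drive_tool", "body": {"rows": [[0, 0, 0, 0, 0, -0.2, 0.2], [0, 0, 0, 0, 0, -0.5, 0.2], [0, 0, 0, 0, 0, -1, 0.2], [0, 0, 0, 0, 0, -1, 0.2], [0, 0, 0, 0, 0, -1, 0.2], [0, 0, 0, 0, 0, -1, 0.2], [0, 0, 0, -1, 0, -0.5, 0.2], [0, 0, 0, -0.6, 0, 0, 0.2], [0, 0, 0, 0, 0, 0, 0.2], [0, 0, 0, 0, 0, 0, 0.2]]}}

```text
clock: 15.32
position: [0.528, -0.1598, 0.1784]
eef_rot: [0.0, 0.226, 0.974, -0.0]
ft_force: [-0.7, 0.6, -0.9]
gripper_width: 0.0512
finger_force: 0.0
```

```bash
python3 - <<'E'
from h import *
p=grab_frame("wrist");t=grab_frame("top")
save(p,"c6.png")
for n,z in(("salt_shaker",0),("table_spoon",0),("spice_jar",0),("lemon",0)):
    for r in pinpoint(t,n)[:1]: print(n,np.round(atz(t,r["position"],z),3))
E
```

```text
spice_jar [ 0.342 -0.291  0.   ]
lemon [ 0.493 -0.142  0.   ]
```

View pics/c6.png

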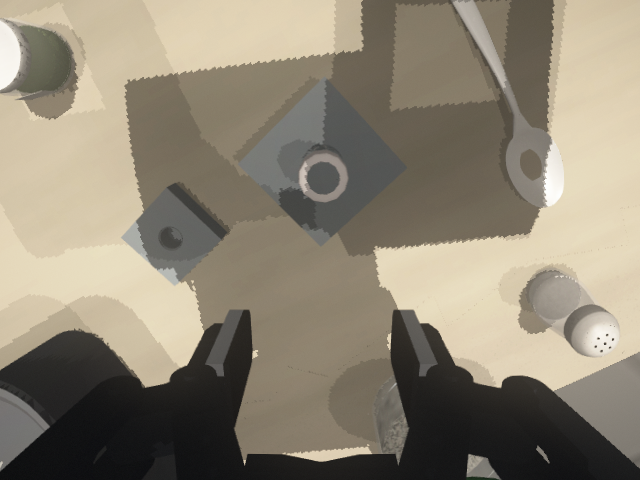

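The cartridge stands upright at (323,176) in the middle of the block, nothing else has moved, and the gripper is clear. Handing in.

```bash
python3 -c "
from station import *
print(job_done())"
```

```text
the job is handed in; nothing more can be done
None
```

I drew the cartridge out with the sleeve held down, and the sleeve sprang back up; the cartridge now stands home in the middle-sized stand's well, and I handed the job in at about 15 s of the 54 s allowed (no verdict was returned).

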